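Crib-stack wax bars on the pull-out cooling tray

ROBOT

A 7-joint arm with a two-finger parallel gripper is mounted at the origin on the work surface. World frame = base frame: x ahead of the robot, y to its left, z up, the work surface at z = 0. Lengths are in m, angles in rad, forces in N, time in s.
With the tool pointing down it reaches from about 0.4 to 0.85 m from the base axis. Payload 10.4 kg.
Tool frame: the origin (TCP) lies between the finger pads; the fingertips stand 19 mm ahead of it and the grasp point (between the pads) is the TCP (manip.tips_ahead is the distance from the TCP to the fingertips, in m); z points along the fingers, y is the line along which they close (so a half turn about z gives the same grasp; the last joint's range is limited). The gripper opens to 85 mm and grips with 20 to 120 N. Pads are 22 mm wide; open, the fingers measure 114 mm over their backs; the gripper's body (76 mm by 85 mm) begins 54 mm behind the grasp point. The pads swing forward as they close: fully open they stand 13 mm farther back than shut.
Start: joints at [1.156, 0.332, -0.065, 1.46, 0.022, 1.35, -0.088], TCP at [0.239, -0.578, 0.25] pointing down, gripper open.
Joint ranges: [-2.6, 2.6], [-0.5, 2.12], [-1.47, 1.34], [0.16, 2.42], [-1.27, 4.41], [0.06, 2.06], [-2.6, 2.6]. Speed limits (rad/s): [2.22, 2.22, 2.79, 2.79, 3.14, 3.14, 3.14].

INTERFACE

Orientations are given as a unit quaternion [x, y, z, w].
In Python, from workcell import manip, viewer gives the robot as it stands.
- The arm moves only by the tool arm_command, never from a script. Its argument "series" is text: rows parted by semicolons, each of 5 numbers parted by spaces: the closure, from 0 (fully open) to 1 (shut), then the shift along the tool's x, y, z normalised to -1 to 1, where 1 is 0.4 m, then the turn about the tool's z normalised to -1 to 1, where 1 is 180 degrees. In form: jaw tx ty tz spin; .... A call has exactly 10 rows; each row shifts and turns the commanded pose from where the row before left it, along the tool's axes as they then stand; what a row does not reach is not made up. A row lasts 1/8 s, in which the tool goes at most 62.5 mm and 10.7 degrees, less where a joint would pass 70% of its speed; a pose out of reach is approached as far as the arm can. A call with a number of a shift or a turn outside -1 to 1 is refused whole. A call with a gripper value outside its range is refused whole. The fingers move at their own pace and stop on an object; "newtons" is the grip in N (left out, the last holds). Time passes only in rows, so rows that do not move let the fingers close, or fill a call up. It gives the time, the measured TCP pose, the force, the opening and the grip force at its end, in the units of the state.
- manip.get_obs(): the state, without advancing time (a new reading comes with each control period).
- viewer.camera(name): name is "scene" or "side" or "wrist"; returns a dict with "pixels" (420x560x3 uint8, red, green, blue), "intrinsics" (3x3 intrinsics, pixels), "extrinsics" (4x4, takes a point from world to camera coordinates). Camera axes: x right, y up, looking along -z (the intrinsics and any distortion apply to the point x, -y, -z); pixel columns grow to the right and rows downward; lengths in m; the calibration is good to about 2 mm. The wrist camera is an equidistant fisheye: a pixel r from the principal point sees the ray r / f radians off the axis. A picture is of the moment at which its call begins. There is no depth.
- manip.hand_in(): hands the job in; it is judged then, once.
The state is a dict: "clock": time; "joint_pos": joint angles; "joint_velocities": joint speeds; "tau": joint torques, N m; "position": TCP position; "ee_rot": TCP orientation; "ft_force": force on the tool from outside, world axes, zero at the start; "torque": the same for the moment, N m; "grip_width": opening from 0.0 (shut) to 1.0 (fully open); "grasp_force": force on a finger pad.
Only numpy, scipy, OpenCV 4.12 (cv2) and the standard library are available. Lean on these libraries where they do the work, as an engineer would, in place of code of your own. Each camera call takes 0.05 s, during which the arm holds its last target. There are 200 camera calls.

TASK

Pull the cooling tray all the way out of the rack to its stop, then stack the four wax bars on it crosswise so that air gets round them: the two ochre bars flat across the two grey bearers, centred, one over the front pair of red marks and one over the rear pair, and then the two blue bars flat across the ochre ones, centred, one straight above each bearer. Leave the tower standing with the tray still fully out, and do not disturb the wax patterns and the scraper lying around.

Things in the scene. Friction and masses are not known exactly. Their poses are not given: they have to be found in the camera images.
- rack_front (a point): middle of the front edge of the deck (92 mm above the bench) of a low green steel rack fixed on the bench, 240 mm wide (y), running 270 mm back from here along x; its open front faces its own -x, roughly towards the robot; the tray slides out along -x
- tray (a joint): travel of the tray, m: 0 pushed in, 0.210 fully out at its stop; starts 30 to 70 mm out; slides with about 3 N of friction and stays where left. The tray is a white pan with a blue rim, 190 mm wide, 250 mm deep, its floor 16 mm and its rim 30 mm above the bench
- tray_handle (a point): middle of the tray's pull handle: a level steel bar of 10 mm diameter, 100 mm long along the tray's y, 60 mm above the bench and 50 mm in front of the tray's front edge, clear below and behind, so that it can be hooked or pinched from above; moves with the tray; axes as the rack's
- crib (a point): centre of the tower's place, level with the bearers' tops (40 mm above the bench), 90 mm behind the tray's front edge; moves with the tray, axes as the rack's. Two grey bearers are fixed in the tray, each 160 mm long along x, 20 wide, 24 high, centred at y = -42 and +42 mm from here; each has two red marks, at x = -42 mm (front) and +42 mm (rear)
- ochre1: ochre wax bar, a flat slat 150 x 30 x 18 mm, 75 g, lying flat on the bench at the start; origin at its centre, x along its length, z up through its thickness
- ochre2: ochre, like ochre1, wax bar, a flat slat 150 x 30 x 18 mm, 75 g, lying flat on the bench at the start; origin at its centre, x along its length, z up through its thickness
- blue1: blue wax bar, a flat slat 150 x 30 x 18 mm, 75 g, lying flat on the bench at the start; origin at its centre, x along its length, z up through its thickness
- blue2: blue, like blue1, wax bar, a flat slat 150 x 30 x 18 mm, 75 g, lying flat on the bench at the start; origin at its centre, x along its length, z up through its thickness
- pattern1: bystander: ochre wax valve-body pattern, a round flanged body 92 mm across and 58 mm high with three side stubs; origin under its centre
- pattern2: bystander: second such wax pattern; origin under its centre
- scraper: bystander: hand scraper like a spatula, 150 mm long, lying on the bench near the robot
There are look-alikes about, which are no part of the job. Leave any black or turquoise look-alike of the ochre2 alone.

How it is judged:
On the way, in this order (a step that is already met when the one before it is completed fails the run):
1. the tray is pulled out to its stop (value of joint tray above 0.2 m), for 0.2 s.
2. the two ochre bars lie across the bearers over the marks (value of joint tray above 0.2 m and (((x of ochre1 in the frame of crib between 0.026 and 0.058 m and y of ochre1 in the frame of crib between -0.02 and 0.02 m and z of ochre1 in the frame of crib between 0.004 and 0.014 m and angle between the x axis of ochre1 and the y axis of crib, either way round below 0.2 rad) and (x of ochre2 in the frame of crib between -0.058 and -0.026 m and y of ochre2 in the frame of crib between -0.02 and 0.02 m and z of ochre2 in the frame of crib between 0.004 and 0.014 m and angle between the x axis of ochre2 and the y axis of crib, either way round below 0.2 rad)) or ((x of ochre1 in the frame of crib between -0.058 and -0.026 m and y of ochre1 in the frame of crib between -0.02 and 0.02 m and z of ochre1 in the frame of crib between 0.004 and 0.014 m and angle between the x axis of ochre1 and the y axis of crib, either way round below 0.2 rad) and (x of ochre2 in the frame of crib between 0.026 and 0.058 m and y of ochre2 in the frame of crib between -0.02 and 0.02 m and z of ochre2 in the frame of crib between 0.004 and 0.014 m and angle between the x axis of ochre2 and the y axis of crib, either way round below 0.2 rad)))), for 0.2 s.
At the end, for the whole second after the job is handed in: Tray at its stop (10 mm). Ochre bars flat across the bearers, over front and rear marks (16 mm; 20 mm lengthwise); blue bars flat on them, along and above the bearers (16 mm; 20 mm lengthwise); angles within 0.2 rad, heights within 5 mm, all at rest (all of step 2 and (((x of blue1 in the frame of crib between -0.02 and 0.02 m and y of blue1 in the frame of crib between 0.026 and 0.058 m and z of blue1 in the frame of crib between 0.022 and 0.032 m and angle between the x axis of blue1 and the x axis of crib, either way round below 0.2 rad) and (x of blue2 in the frame of crib between -0.02 and 0.02 m and y of blue2 in the frame of crib between -0.058 and -0.026 m and z of blue2 in the frame of crib between 0.022 and 0.032 m and angle between the x axis of blue2 and the x axis of crib, either way round below 0.2 rad)) or ((x of blue1 in the frame of crib between -0.02 and 0.02 m and y of blue1 in the frame of crib between -0.058 and -0.026 m and z of blue1 in the frame of crib between 0.022 and 0.032 m and angle between the x axis of blue1 and the x axis of crib, either way round below 0.2 rad) and (x of blue2 in the frame of crib between -0.02 and 0.02 m and y of blue2 in the frame of crib between 0.026 and 0.058 m and z of blue2 in the frame of crib between 0.022 and 0.032 m and angle between the x axis of blue2 and the x axis of crib, either way round below 0.2 rad))) and linear speed of each of ochre1, ochre2, blue1, blue2 below 0.03 m/s); the robot touches nothing.
It fails at once if a wax pattern or the scraper is moved by more than 30 mm (distance of any of pattern1, pattern2, scraper from where it was at the start of the episode above 0.03 m).
It also fails if it takes over 72 s, if anything falls off the work surface, if the arm or the gripper's body presses on something with over 40 N, if the wrist force passes 120 N, or if a joint passes its speed limit or range.

## Working session

There is one attempt and no reset: what is moved stays moved. The work goes in short steps, Python scripts to look and compute and a tool call to move; the robot and the scene stay as the last step left them, time stands still between calls to the robot, and variables do not carry over. Pictures are saved under pics/ and viewed, at most 10 in all, crops included, and the job is handed in when it is done.

Besides the shell and the picture viewer there is one more tool, called by a JSON object that holds its "name" and its "arguments". arm_command: Moves the arm, as the interface text tells. Scaled input: -1 to 1 covers 0.4 m each way for a shift and 180 degrees each way for a turn. Its arguments: {"type":"object","properties":{"series":{"type":"string"},"newtons":{"type":"number"}},"required":["series"]}

```bash
mkdir -p pics; ls; cat > h.py <<'E'
import numpy as np, cv2
from scipy.spatial.transform import Rotation as R
from workcell import manip, viewer
def cam(n):
    c=viewer.camera(n); return c['pixels'],np.array(c['intrinsics']),np.array(c['extrinsics'])
def ray(n,K,E,uv):
    uv=np.array(uv,float); p=np.c_[(uv[:,0]-K[0,2])/K[0,0],(uv[:,1]-K[1,2])/K[1,1]]
    if n=='wrist':
        r=np.hypot(*p.T); s=np.where(r>1e-9,np.sin(r)/np.maximum(r,1e-9),1); d=np.c_[p[:,0]*s,-p[:,1]*s,-np.cos(r)]
    else: d=np.c_[p[:,0],-p[:,1],-np.ones(len(p))]
    Rm=E[:3,:3]; o=-Rm.T@E[:3,3]; return o,d@Rm
def onz(n,K,E,uv,z):
    o,d=ray(n,K,E,uv); return o+d*((z-o[2])/d[:,2])[:,None]
def save(n,f):
    a,K,E=cam(n); cv2.imwrite(f'pics/{f}.png',a[:,:,::-1]); np.savez(f'pics/{f}.npz',a=a,K=K,E=E); return a,K,E
def load(f):
    z=np.load(f'pics/{f}.npz'); return z['a'],z['K'],z['E']
E
python3 - <<'E'
from h import *
for n in ('scene','side','wrist'):
    a,K,E=save(n,n+'0'); print(n,K.tolist(),(-E[:3,:3].T@E[:3,3]).round(3),a.shape)
a=np.hstack([load('scene0')[0],load('side0')[0]]);cv2.imwrite('pics/x.png',a[:,:,::-1])
print(manip.get_obs())
E
```

```text
pics
scene [[392.52086108421315, 0.0, 283.2103024561494], [0.0, 392.52086108421315, 210.9100682800176], [0.0, 0.0, 1.0]] [1.394 0.499 0.773] (420, 560, 3)
side [[480.60223377929753, 0.0, 281.79385537168247], [0.0, 480.60223377929753, 204.05960776508613], [0.0, 0.0, 1.0]] [0.034 0.944 1.162] (420, 560, 3)
wrist [[325.19226210127806, 0.0, 280.32843065099513], [0.0, 325.19226210127806, 209.2633848652787], [0.0, 0.0, 1.0]] [ 0.315 -0.545  0.373] (420, 560, 3)
{'clock': 0.15, 'joint_pos': array([ 1.15641224,  0.33270809, -0.06470099,  1.46076167,  0.02159923,
        1.34988095, -0.08852427]), 'joint_velocities': array([-4.35771104e-04, -2.39706894e-03,  8.46258088e-04, -2.64944035e-03,
        1.42775435e-03, -5.99308658e-05,  5.84398536e-04]), 'tau': array([-9.86690793e-04, -6.25828028e+01,  4.82966763e-02, -3.91847777e+01,
        1.63961621e-02,  7.51609274e-03,  1.90247732e-05]), 'position': array([ 0.23854964, -0.57739866,  0.24970397]), 'ee_rot': array([ 9.80874907e-01,  1.94638472e-01, -1.25326616e-04, -5.16416691e-04]), 'ft_force': array([-0.36713896, -0.16549079,  0.23972334]), 'torque': array([-0.0561078 , -0.01763685, -0.00675875]), 'grasp_force': 0.0, 'grip_width': 0.997714636815555}
```

View pics/scene0.png

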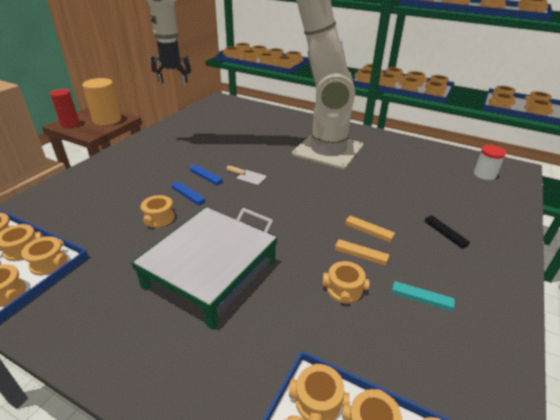

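View pics/side0.png

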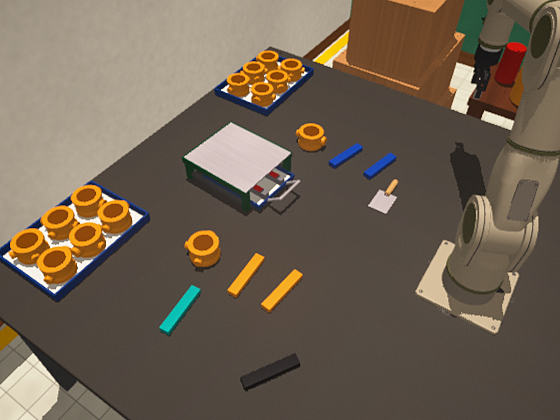

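The side view shows ochre bars at (246,274) and (282,290), blue bars at (346,155) and (380,166), turquoise at (180,309), black at (270,371), the rack at (240,160) with its handle at (287,192), patterns at (204,248) and (311,137), and the scraper at (385,198). What could be mistaken for the ochre bars: the turquoise and black bars, and the ochre patterns. I choose the two plain ochre slats and the two blue slats.

```bash
cat >> h.py <<'E'
def blobs(n,f,zc=0.009):
    a,K,E=load(f); h=cv2.cvtColor(a,cv2.COLOR_RGB2HSV); out=[]
    for c,lo,hi in (('ochre',(8,120,110),(28,255,255)),('blue',(108,150,70),(125,255,255))):
        m=cv2.inRange(h,lo,hi); N,L,st,ce=cv2.connectedComponentsWithStats(m)
        for i in range(1,N):
            if st[i,4]<150: continue
            M=cv2.moments((L==i).astype(np.uint8),True); th=.5*np.arctan2(2*M['mu11'],M['mu20']-M['mu02'])
            u=ce[i]; d=15*np.array([np.cos(th),np.sin(th)])
            P=onz(n,K,E,[u,u-d,u+d],zc); v=P[2]-P[1]
            w,l=sorted(cv2.minAreaRect(np.argwhere(L==i)[:,::-1].astype(np.float32))[1])
            if l/w>2: out.append((c,u.round(1),P[0,:2].round(4),round(np.degrees(np.arctan2(v[1],v[0]))%180,1),round(l/w,1)))
    return out
E
python3 - <<'E'
from h import *
for n in('scene','side'):
    for b in blobs(n,n+'0'): print(n,*b)
s=load('side0')[0]; z=load('scene0')[0]
A=cv2.resize(s[110:220,175:325],(800,587),interpolation=cv2.INTER_CUBIC)[:, :, ::-1]
cv2.imwrite('pics/c1.png',A)
C=cv2.resize(z[150:310,130:290],(400,400)); D=cv2.resize(z[200:310,320:470],(400,400))
cv2.imwrite('pics/c2.png',np.hstack([C,D])[:,:,::-1])
E
```

```text
scene ochre [194.9   7.2] [-2.1738 -2.3772] 173.4 2.9
scene ochre [493.3   3. ] [-4.4498  0.3039] 111.8 3.3
scene ochre [532.9   5.1] [-4.5873  0.7293] 105.3 2.5
scene ochre [263.3  55.4] [-1.0326 -0.9066] 94.9 5.0
scene ochre [402.2  79.6] [-1.0368  0.0524] 104.7 2.5
scene ochre [274.4  97.9] [-0.3774 -0.4616] 89.4 12.9
scene ochre [ 76.  133.3] [ 0.426  -0.9932] 85.2 5.5
scene ochre [472.3 141.2] [-0.3764  0.5247] 89.7 21.0
scene ochre [369.7 228.2] [0.4279 0.3154] 85.0 4.7
scene ochre [361.9 251.7] [0.5426 0.3285] 93.0 4.7
scene ochre [337.1 398.1] [0.9789 0.423 ] 104.5 2.0
scene blue [478.2   9.7] [-3.8521  0.1944] 91.0 13.1
scene blue [260.  64.] [-0.8512 -0.8267] 101.5 6.4
scene blue [411.7  94. ] [-0.8223  0.1588] 90.8 17.4
scene blue [522.7 114.8] [-0.8223  0.7131] 90.1 17.4
scene blue [205.7 174.4] [ 0.4225 -0.3116] 77.6 4.4
scene blue [188.1 192.9] [ 0.5498 -0.2912] 76.1 4.0
scene blue [ 44.1 283.1] [ 1.0551 -0.3495] 4.7 4.2
scene blue [291.7 377.8] [0.9836 0.3242] 172.5 3.7
scene blue [355.6 379.2] [0.9232 0.4422] 89.6 7.7
scene blue [414.4 406.9] [0.923  0.5636] 91.1 9.1
side ochre [422.    3.9] [ 0.7863 -1.6056] 24.0 4.9
side ochre [515.7  90. ] [ 0.1463 -1.0627] 97.2 2.7
side ochre [245.4 274.6] [0.5448 0.3311] 93.0 4.2
side ochre [281.3 290.2] [0.4299 0.3177] 84.2 4.2
side blue [264.8  90.2] [ 1.0248 -0.4642] 54.4 2.7
side blue [345.2 155.2] [ 0.5506 -0.2889] 74.7 4.1
side blue [379.3 165.5] [ 0.4239 -0.3078] 76.8 3.9
side blue [ 80.4 246.1] [1.0184 0.5226] 85.5 2.1
```

View pics/c1.png

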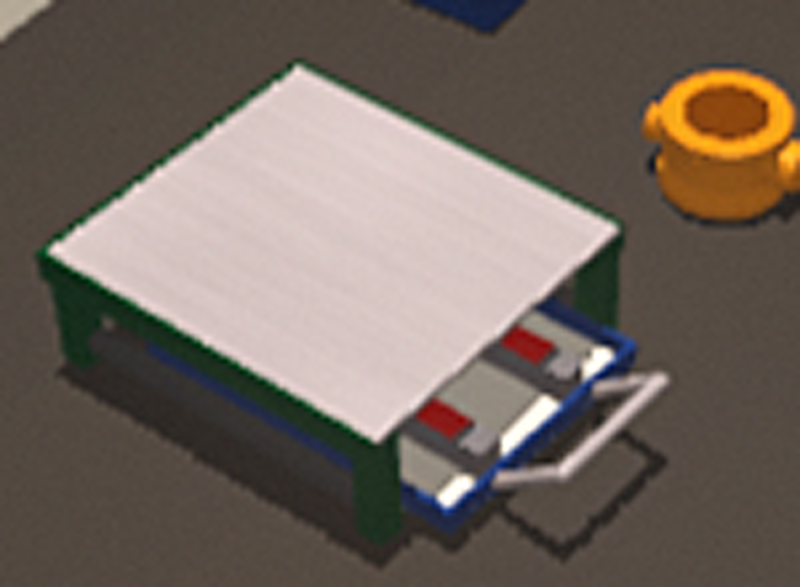

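View pics/c2.png

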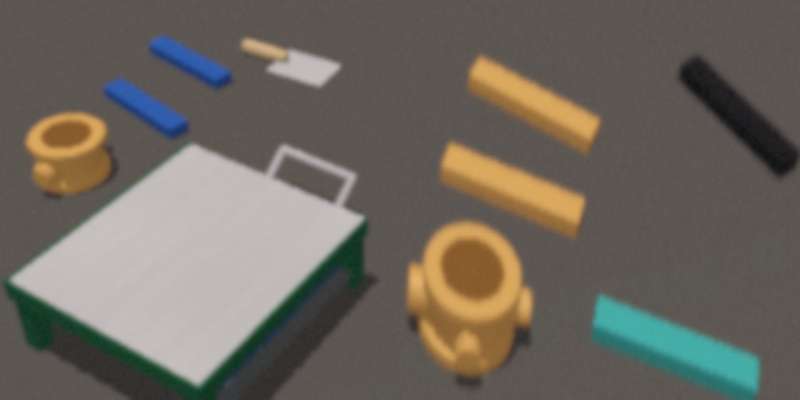

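```bash
python3 - <<'E'
from h import *
a,K,E=load('side0'); f=lambda q:[(175+u/5.333,110+v/5.336) for u,v in q]
P=onz('side',K,E,f([(298,65),(620,228),(380,443),(45,250)]),.092);print(P.round(4))
H=onz('side',K,E,f([(563,470),(662,380)]),.06);print(H.round(4))
a,K,E=load('scene0'); g=lambda q:[(130+u/2.5,150+v/2.5) for u,v in q]
P2=onz('scene',K,E,g([(10,283),(193,145),(368,220),(203,390)]),.092);print(P2.round(4))
H2=onz('scene',K,E,g([(355,176),(284,149)]),.06);print(H2.round(4))
for q in (P,P2):
    for i,j in((0,1),(3,2),(0,3),(1,2)):
        d=q[j]-q[i];print(np.linalg.norm(d).round(3),np.degrees(np.arctan2(d[1],d[0])).round(1))
print(H.mean(0),H2.mean(0))
E
```

```text
[[ 0.9405 -0.1286  0.092 ]
 [ 0.6706 -0.1094  0.092 ]
 [ 0.685   0.1282  0.092 ]
 [ 0.9576  0.1087  0.092 ]]
[[ 0.6011  0.0615  0.06  ]
 [ 0.5924 -0.036   0.06  ]]
[[ 0.946  -0.1269  0.092 ]
 [ 0.676  -0.1084  0.092 ]
 [ 0.6939  0.1322  0.092 ]
 [ 0.963   0.1142  0.092 ]]
[[ 0.599   0.0642  0.06  ]
 [ 0.5949 -0.0366  0.06  ]]
0.271 175.9
0.273 175.9
0.238 85.9
0.238 86.5
0.271 176.1
0.27 176.2
0.242 86.0
0.241 85.8
[0.59678874 0.01273773 0.06      ] [0.5969505  0.01379314 0.06      ]
```

```bash
cat >> h.py <<'E'
def state():
    o=manip.get_obs(); M=R.from_quat(o['ee_rot']).as_matrix(); return o,np.array(o['position']),np.degrees(np.arctan2(M[1,0],M[0,0]))
def plan(wps):
    """wps: (x,y,z,angle of tool x in deg or None, jaw, rows); prints rows in tool axes/units"""
    o,p,a=state(); rows=[]
    print('t',round(o['clock'],2),'p',p.round(4),'a',round(a,2),'F',o['ft_force'].round(1),'w',round(o['grip_width'],3),'g',round(o['grasp_force'],1))
    for x,y,z,ang,j,n in wps:
        t=np.array([p[0] if x is None else x,p[1] if y is None else y,p[2] if z is None else z]); ang=a if ang is None else ang
        for k in range(n,0,-1):
            d=(t-p)/k; c,s=np.cos(np.radians(a)),np.sin(np.radians(a))
            u=np.round(np.array([d[0]*c+d[1]*s,d[0]*s-d[1]*c,-d[2]])/.4,3)
            sp=np.round(-(((ang-a+180)%360)-180)/k/180,3)
            w=u*.4; p=p+[w[0]*c+w[1]*s,w[0]*s-w[1]*c,-w[2]]; a-=sp*180
            rows.append(f'{j:g} {u[0]:g} {u[1]:g} {u[2]:g} {sp:g}')
    for i in range(0,len(rows),10): print('; '.join(rows[i:i+10]))
    print(len(rows),'end',p.round(4),round(a,1))
E
python3 - <<'E'
from h import *
print(manip.tips_ahead)
plan([(.597,.013,.17,86,0.3,14),(.597,.013,.06,86,0.3,6)])
E
```

```text
0.019
t 0.15 p [ 0.2385 -0.5774  0.2497] a 22.45 F [-0.4 -0.2  0.2] w 0.998 g 0.0
0.3 0.099 -0.073 0.014 -0.025; 0.3 0.105 -0.065 0.014 -0.025; 0.3 0.11 -0.057 0.014 -0.025; 0.3 0.114 -0.048 0.014 -0.025; 0.3 0.117 -0.039 0.014 -0.025; 0.3 0.12 -0.029 0.014 -0.025; 0.3 0.122 -0.02 0.014 -0.025; 0.3 0.123 -0.01 0.014 -0.025; 0.3 0.123 -0.001 0.015 -0.026; 0.3 0.123 0.01 0.014 -0.025
0.3 0.122 0.019 0.015 -0.026; 0.3 0.12 0.029 0.014 -0.025; 0.3 0.117 0.038 0.015 -0.026; 0.3 0.113 0.048 0.014 -0.025; 0.3 -0 -0 0.046 -0; 0.3 -0 -0 0.046 -0; 0.3 -0 -0 0.046 -0; 0.3 -0 -0 0.046 -0; 0.3 -0 -0 0.046 -0; 0.3 -0 -0 0.045 -0
20 end [0.5972 0.013  0.0601] 86.0
```

{"name": "arm_command", "arguments": {"series": "0.3 0.099 -0.073 0.014 -0.025; 0.3 0.105 -0.065 0.014 -0.025; 0.3 0.11 -0.057 0.014 -0.025; 0.3 0.114 -0.048 0.014 -0.025; 0.3 0.117 -0.039 0.014 -0.025; 0.3 0.12 -0.029 0.014 -0.025; 0.3 0.122 -0.02 0.014 -0.025; 0.3 0.123 -0.01 0.014 -0.025; 0.3 0.123 -0.001 0.015 -0.026; 0.3 0.123 0.01 0.014 -0.025", "newtons": 30}}

```text
clock: 1.4
position: [0.4954, -0.1543, 0.1937]
ee_rot: [0.83, 0.557, -0.0, 0.0]
ft_force: [0.8, -0.7, 0.4]
grip_width: 0.696
grasp_force: 0.0
```

```bash
python3 - <<'E'
from h import *
plan([(.597,.013,.17,86,0.3,5),(.597,.013,.06,86,0.3,4),(.597,.013,.06,86,1,1)])
E
```

```text
t 1.4 p [ 0.4954 -0.1543  0.1937] a 67.77 F [ 0.8 -0.7  0.4] w 0.696 g 0.0
0.3 0.097 0.015 0.012 -0.02; 0.3 0.095 0.021 0.012 -0.02; 0.3 0.094 0.028 0.012 -0.02; 0.3 0.092 0.033 0.012 -0.021; 0.3 0.09 0.039 0.011 -0.02; 0.3 -0 0 0.069 -0; 0.3 -0 0 0.069 -0; 0.3 -0 0 0.069 -0; 0.3 -0 0 0.068 -0; 1 -0 0 0 -0
10 end [0.5968 0.0132 0.0601] 85.9
```

{"name": "arm_command", "arguments": {"series": "0.3 0.097 0.015 0.012 -0.02; 0.3 0.095 0.021 0.012 -0.02; 0.3 0.094 0.028 0.012 -0.02; 0.3 0.092 0.033 0.012 -0.021; 0.3 0.09 0.039 0.011 -0.02; 0.3 0 0 0.069 0; 0.3 0 0 0.069 0; 0.3 0 0 0.069 0; 0.3 0 0 0.068 0; 1 0 0 0 0"}}

```text
clock: 2.65
position: [0.5951, 0.0114, 0.0583]
ee_rot: [0.732, 0.681, -0.002, -0.001]
ft_force: [-0.4, 0.6, 0.4]
grip_width: 0.503
grasp_force: 0.0
```

```bash
python3 - <<'E'
from h import *
o,p,a=state(); u=np.array([.9976,-.0698])
plan([(None,None,None,None,1,3),(p[0]-.15*u[0],p[1]-.15*u[1],None,None,1,7)])
E
```

```text
t 2.65 p [0.5951 0.0114 0.0583] a 85.81 F [-0.4  0.6  0.4] w 0.503 g 0.0
1 0 0 -0 -0; 1 0 0 -0 -0; 1 0 0 -0 -0; 1 -0 -0.054 -0 -0; 1 -0 -0.054 -0 -0; 1 -0 -0.053 -0 -0; 1 -0 -0.054 -0 -0; 1 -0 -0.053 -0 -0; 1 -0.001 -0.054 -0 -0; 1 -0 -0.053 -0 -0
10 end [0.4455 0.0219 0.0583] 85.8
```

{"name": "arm_command", "arguments": {"series": "1 0 0 0 0; 1 0 0 0 0; 1 0 0 0 0; 1 0 -0.03 0 0; 1 0 -0.05 0 0; 1 0 -0.05 0 0; 1 0 -0.05 0 0; 1 0 -0.05 0 0; 1 0 -0.05 0 0; 1 0 -0.05 0 0"}}

```text
clock: 3.9
position: [0.4661, 0.0209, 0.0617]
ee_rot: [0.733, 0.681, 0.001, 0.002]
ft_force: [4.2, -1.5, 9.1]
grip_width: 0.103
grasp_force: 30.8
```

{"name": "arm_command", "arguments": {"series": "1 0 -0.02 0 0; 1 0 -0.02 0 0; 1 0 -0.02 0 0; 1 0 -0.02 0 0; 1 0 -0.02 0 0; 1 0 -0.01 0 0; 1 0 -0.01 0 0; 1 0 -0.01 0 0; 1 0 0 0 0; 1 0 0 0 0"}}

```text
clock: 5.15
position: [0.4219, 0.0242, 0.063]
ee_rot: [0.733, 0.68, 0.008, 0.006]
ft_force: [42.0, -5.0, -29.9]
grip_width: 0.105
grasp_force: 29.2
```

{"name": "arm_command", "arguments": {"series": "1 0 0.008 0 0; 0.3 0 0.01 0 0; 0.3 0 0 0 0; 0.3 0 0 0 0; 0.3 0 0 -0.05 0; 0.3 0 0 -0.08 0; 0.3 0 0 -0.08 0; 0.3 0.1 0 -0.08 0; 0.3 0.15 0 0 0; 0.3 0.15 0 0 0"}}

```text
clock: 6.4
position: [0.432, 0.1853, 0.1767]
ee_rot: [0.733, 0.68, 0.0, 0.001]
ft_force: [1.7, -0.8, -0.8]
grip_width: 0.699
grasp_force: 0.0
```

```bash
python3 - <<'E'
from h import *
for n in ('side','scene'):
    a,K,E=save(n,n+'1'); print(n); 
    # crop around crib
    P=E@np.array([.52,.02,.04,1]); u=K[0,0]*P[0]/-P[2]+K[0,2]; v=K[1,1]*-P[1]/-P[2]+K[1,2]; u,v=int(u),int(v); print(u,v)
    cv2.imwrite(f'pics/{n}1c.png',cv2.resize(a[v-52:v+53,u-70:u+70],(800,600),interpolation=cv2.INTER_CUBIC)[:,:,::-1])
    for b in blobs(n,n+'1'):
        if .3<b[2][0]<.7 and abs(b[2][1])<.5: print(*b)
plan([])
E
```

```text
side
308 204
ochre [245.4 274.6] [0.5448 0.3311] 93.0 4.2
ochre [281.1 290.4] [0.43   0.3187] 84.2 4.1
blue [345.7 154.9] [ 0.5498 -0.2912] 75.4 3.9
blue [379.3 165.4] [ 0.424  -0.3081] 76.7 3.9
scene
271 207
ochre [369.9 228.2] [0.4275 0.3159] 85.1 4.5
ochre [361.9 251.7] [0.5424 0.3284] 93.1 4.7
blue [205.9 174.5] [ 0.4225 -0.3109] 78.0 4.4
blue [188.1 192.9] [ 0.5497 -0.2913] 76.1 4.1
t 6.5 p [0.4307 0.1905 0.1767] a 86.27 F [-0.4  0.1 -0.3] w 0.703 g 0.0
0 end [0.4307 0.1905 0.1767] 86.3
```

View pics/side1c.png

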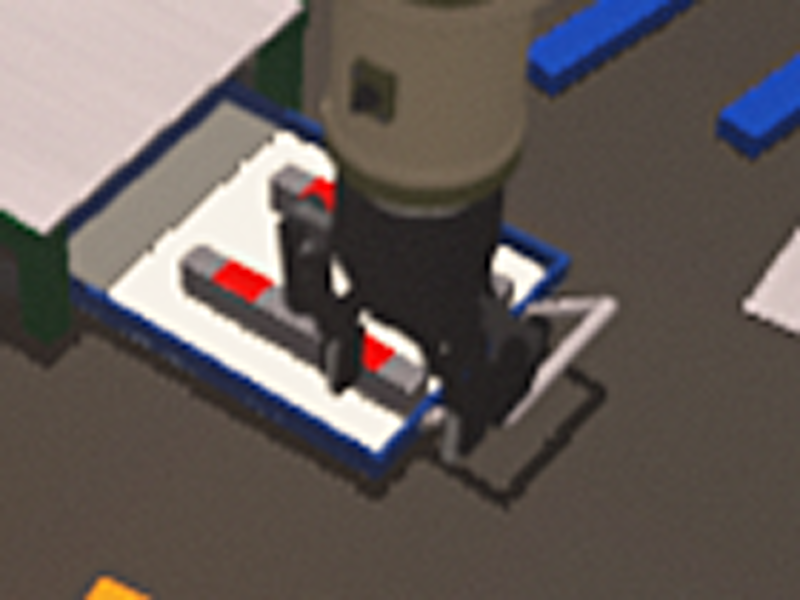

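```bash
python3 - <<'E'
from h import *
plan([(.5437,.3297,.10,93,0.35,5),(.5437,.3297,.025,93,0.35,3),(None,None,None,None,1,2)])
a,K,E=load('scene1'); print(onz('scene',K,E,[(347,295)],.0), onz('side',*load('side1')[1:],[(204,262)],0))
E
```

```text
t 6.5 p [0.4307 0.1905 0.1767] a 86.27 F [-0.4  0.1 -0.3] w 0.703 g 0.0
0.35 0.073 0.052 0.038 -0.007; 0.35 0.072 0.053 0.038 -0.008; 0.35 0.071 0.055 0.039 -0.007; 0.35 0.069 0.057 0.038 -0.008; 0.35 0.068 0.059 0.039 -0.007; 0.35 0 -0 0.062 -0; 0.35 0 -0 0.063 -0; 0.35 0 -0 0.062 -0; 1 0 0 -0 -0; 1 0 0 -0 -0
10 end [0.5437 0.3297 0.0251] 92.9
[[ 7.08595246e-01  3.45464815e-01 -1.11022302e-16]] [[0.67701712 0.3579527  0.        ]]
```

{"name": "arm_command", "arguments": {"series": "0.35 0.073 0.052 0.038 -0.007; 0.35 0.072 0.053 0.038 -0.008; 0.35 0.071 0.055 0.039 -0.007; 0.35 0.069 0.057 0.038 -0.008; 0.35 0.068 0.059 0.039 -0.007; 0.35 0 0 0.062 0; 0.35 0 0 0.063 0; 0.35 0 0 0.062 0; 1 0 0 0 0; 1 0 0 0 0"}}

```text
clock: 7.75
position: [0.5464, 0.3225, 0.0255]
ee_rot: [0.692, 0.722, 0.0, 0.0]
ft_force: [0.4, 0.0, -0.7]
grip_width: 0.344
grasp_force: 34.5
```

```bash
python3 - <<'E'
from h import *
a,K,E=save('side','side2'); P=E@np.array([.53,.02,.04,1]); u=int(K[0,0]*P[0]/-P[2]+K[0,2]); v=int(-K[1,1]*P[1]/-P[2]+K[1,2]);print(u,v)
b=save('scene','scene2')[0]
r=lambda i:cv2.resize(i,(400,600),interpolation=cv2.INTER_CUBIC)
cv2.imwrite('pics/m2.png',cv2.resize(a[v-52:v+53,u-70:u+70],(800,600),interpolation=cv2.INTER_CUBIC)[:,:,::-1])
plan([])
E
```

```text
306 203
t 7.85 p [0.5468 0.3226 0.0259] a 92.47 F [ 0.9  0.2 -1.2] w 0.344 g 34.5
0 end [0.5468 0.3226 0.0259] 92.5
```

View pics/m2.png

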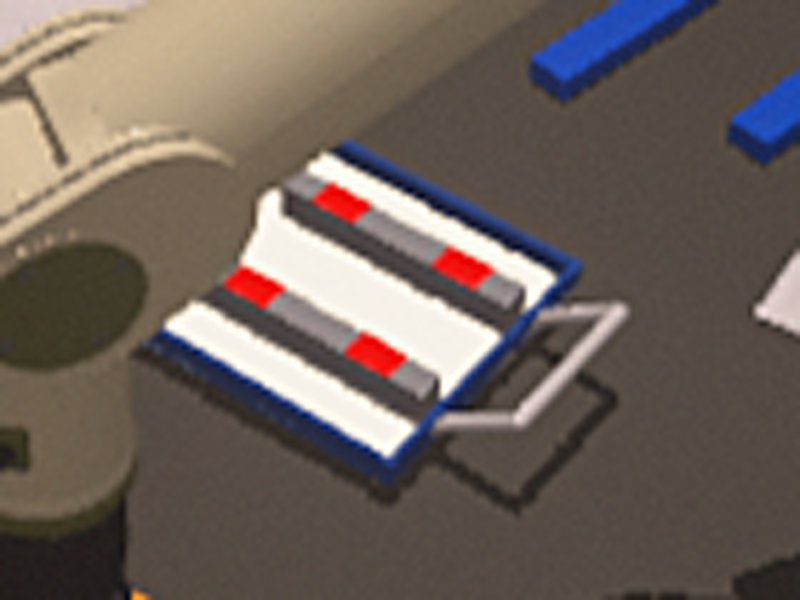

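Gripped (29 mm opening). The tray is fully out. The crop has the rear marks at (340,203) and (253,287) and the front marks at (465,267) and (376,354).

```bash
python3 - <<'E'
from h import *
a,K,E=load('side2')
q=[(340,203),(253,287),(465,267),(376,354)]
P=onz('side',K,E,[(236+(u+.5)/5.714-.5,151+(v+.5)/5.714-.5) for u,v in q],.04);print(P.round(4),P.mean(0))
a,K,E=load('scene2');m=cv2.inRange(cv2.cvtColor(a,cv2.COLOR_RGB2HSV),(0,180,120),(5,255,255))|cv2.inRange(cv2.cvtColor(a,cv2.COLOR_RGB2HSV),(172,180,120),(180,255,255))
N,L,s,c=cv2.connectedComponentsWithStats(m)
for i in range(1,N):
    if s[i,4]>10: print(s[i,4],c[i],onz('scene',K,E,[c[i]],.04).round(4))
c=P.mean(0);
for i,j in((0,2),(1,3),(0,1),(2,3)):
    d=P[i]-P[j];print(np.linalg.norm(d),np.degrees(np.arctan2(d[1],d[0])))
E
```

```text
[[ 0.6015 -0.0267  0.04  ]
 [ 0.6067  0.0569  0.04  ]
 [ 0.5155 -0.0228  0.04  ]
 [ 0.5228  0.0615  0.04  ]] [0.56162392 0.0172082  0.04      ]
65 [59.52307692 93.55384615] [[ 0.2008 -1.3709  0.04  ]]
196 [493.09183673 151.1122449 ] [[-0.2537  0.6085  0.04  ]]
11 [260.27272727 203.09090909] [[ 0.5169 -0.024   0.04  ]]
13 [283. 212.] [[0.523  0.0613 0.04  ]]
13 [244.84615385 216.61538462] [[ 0.601  -0.0291  0.04  ]]
17 [267.76470588 226.17647059] [[0.607  0.0544 0.04  ]]
0.0860435069120124 -2.633020721946953
0.08398629562086579 -3.1483491886938966
0.08377830393600075 -93.5237221864039
0.08459043287532905 -94.91145101006624
```

```bash
python3 - <<'E'
from h import *
plan([(None,None,.13,None,1,3),(.6034,.0066,.13,86,1,6),(None,None,None,None,1,1)])
E
```

```text
t 7.85 p [0.5468 0.3226 0.0259] a 92.47 F [ 0.9  0.2 -1.2] w 0.344 g 34.5
1 0 0 -0.087 -0; 1 0 0 -0.087 -0; 1 0 0 -0.086 -0; 1 -0.133 0.018 -0 0.006; 1 -0.132 0.02 -0 0.006; 1 -0.132 0.023 -0 0.006; 1 -0.131 0.025 -0 0.006; 1 -0.131 0.028 -0 0.006; 1 -0.13 0.031 -0 0.006; 1 0 0 -0 -0
10 end [0.6035 0.0066 0.1299] 86.0
```

{"name": "arm_command", "arguments": {"series": "1 0 0 -0.087 0; 1 0 0 -0.087 0; 1 0 0 -0.086 0; 1 -0.133 0.018 0 0.006; 1 -0.132 0.02 0 0.006; 1 -0.132 0.023 0 0.006; 1 -0.131 0.025 0 0.006; 1 -0.131 0.028 0 0.006; 1 -0.13 0.031 0 0.006; 1 0 0 0 0"}}

```text
clock: 9.1
position: [0.6039, 0.0002, 0.1293]
ee_rot: [0.734, 0.679, -0.001, 0.001]
ft_force: [-1.2, 0.7, -0.1]
grip_width: 0.339
grasp_force: 34.6
```

```bash
python3 - <<'E'
from h import *
import time
viewer.camera('wrist')
plan([(.6034,.0066,.0665,86,1,4),(None,None,None,None,1,1),(None,None,None,None,.42,2),(None,None,.15,None,.42,3)])
E
```

```text
t 9.15 p [0.6035 0.0039 0.1294] a 85.75 F [-0.4  1.8 -0.9] w 0.339 g 34.6
1 0.002 -0 0.039 -0; 1 0.002 -0 0.039 -0; 1 0.001 -0 0.04 -0.001; 1 0.002 -0.001 0.039 -0; 1 0 0 -0 -0; 0.42 0 0 -0 -0; 0.42 0 0 -0 -0; 0.42 0 0 -0.069 -0; 0.42 0 0 -0.07 -0; 0.42 0 0 -0.069 -0
10 end [0.6033 0.0067 0.1498] 85.9
```

{"name": "arm_command", "arguments": {"series": "1 0 0 0.039 0; 1 0 0 0.039 0; 1 0 0 0.04 0; 1 0 0 0.039 0; 1 0 0 0 0; 0.42 0 0 0 0; 0.42 0 0 0 0; 0.42 0 0 -0.069 0; 0.42 0 0 -0.07 0; 0.42 0 0 -0.069 0"}}

```text
clock: 10.4
position: [0.6031, 0.0063, 0.1502]
ee_rot: [0.731, 0.682, 0.0, 0.0]
ft_force: [0.1, 0.3, -0.3]
grip_width: 0.585
grasp_force: 0.0
```

```bash
python3 - <<'E'
from h import *
viewer.camera('wrist')
plan([(.431,.3175,.10,84.6,0.35,7),(.431,.3175,.025,84.6,0.35,3),(None,None,None,None,0.35,1),(None,None,None,None,1,3),(None,None,.13,None,1,3),(None,None,None,None,1,3)])
E
```

```text
t 10.45 p [0.6047 0.0067 0.154 ] a 85.99 F [1.9 0.9 2.2] w 0.579 g 0.0
0.35 0.106 -0.07 0.019 0.001; 0.35 0.106 -0.07 0.019 0.001; 0.35 0.106 -0.07 0.019 0.001; 0.35 0.106 -0.071 0.02 0.001; 0.35 0.106 -0.071 0.019 0.001; 0.35 0.105 -0.071 0.02 0.001; 0.35 0.105 -0.072 0.019 0.002; 0.35 0 0 0.063 -0; 0.35 0 0 0.062 -0; 0.35 0 0 0.063 -0
0.35 0 0 -0 -0; 1 0 0 -0 -0; 1 0 0 -0 -0; 1 0 0 -0 -0; 1 0 0 -0.088 -0; 1 0 0 -0.087 -0; 1 0 0 -0.088 -0; 1 0 0 -0 -0; 1 0 0 -0 -0; 1 0 0 -0 -0
20 end [0.4308 0.3175 0.13  ] 84.5
```

{"name": "arm_command", "arguments": {"series": "0.35 0.106 -0.07 0.017 0.001; 0.35 0.106 -0.07 0.017 0.001; 0.35 0.106 -0.07 0.017 0.001; 0.35 0.106 -0.071 0.018 0.001; 0.35 0.106 -0.071 0.018 0.001; 0.35 0.105 -0.071 0.018 0.001; 0.35 0.105 -0.071 0.018 0.002; 0.35 0 0 0.063 0; 0.35 0 0 0.062 0; 0.35 0 0 0.063 0"}}

```text
clock: 11.7
position: [0.4297, 0.3172, 0.024]
ee_rot: [0.74, 0.673, 0.0, 0.0]
ft_force: [-0.0, 0.3, -0.5]
grip_width: 0.649
grasp_force: 0.0
```

```bash
python3 - <<'E'
from h import *
a,K,E=save('side','side3'); save('wrist','wrist3'); save('scene','scene3')
P=E@np.array([.5,.15,.04,1]); u=int(K[0,0]*P[0]/-P[2]+K[0,2]); v=int(-K[1,1]*P[1]/-P[2]+K[1,2]);print(u,v)
cv2.imwrite('pics/m3.png',cv2.resize(a[v-90:v+90,u-120:u+120],(800,600),interpolation=cv2.INTER_CUBIC)[:,:,::-1])
plan([])
E
```

```text
292 233
t 11.85 p [0.4289 0.3167 0.0241] a 84.56 F [0.6 0.9 1. ] w 0.653 g 0.0
0 end [0.4289 0.3167 0.0241] 84.6
```

View pics/m3.png

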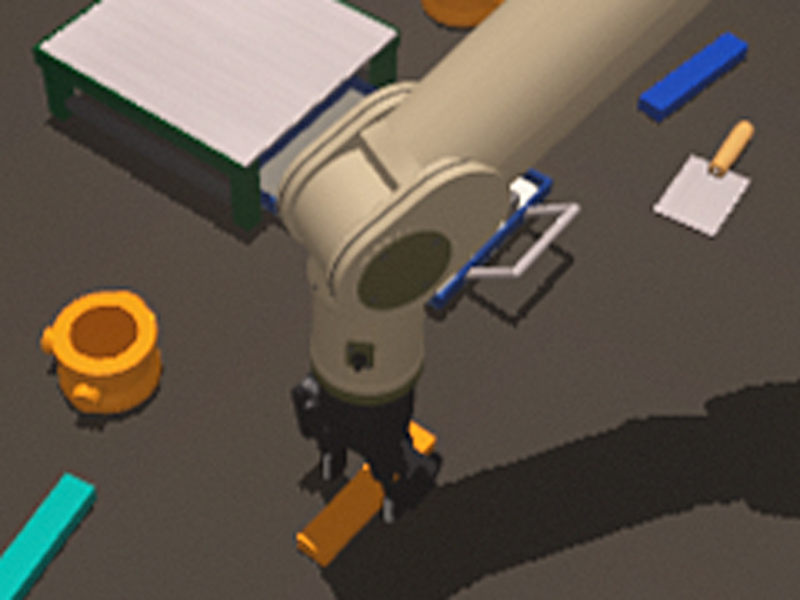

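The jaws straddle the second ochre bar, crop (370,500). The arm hides the placed one, so I measure that in the scene image.

{"name": "arm_command", "arguments": {"series": "1 0 0 0 0; 1 0 0 0 0; 1 0 0 0 0; 1 0 0 -0.088 0; 1 0 0 -0.087 0; 1 0 0 -0.088 0; 1 0 0 0 0; 1 0 0 0 0; 1 0 0 0 0; 1 0 0 0 0"}}

```text
clock: 13.1
position: [0.4292, 0.3169, 0.1292]
ee_rot: [0.74, 0.673, -0.001, -0.0]
ft_force: [-0.4, 0.6, -0.2]
grip_width: 0.337
grasp_force: 30.0
```

```bash
python3 - <<'E'
from h import *
for b in blobs('scene','scene3',.049):
    if .3<b[2][0]<.7 and abs(b[2][1])<.5: print(*b)
plan([(.5201,.0194,.13,86,1,7),(None,None,None,None,1,3),(.5201,.0194,.0645,86,1,4),(None,None,None,None,1,1),(None,None,None,None,.42,2),(None,None,.15,None,.42,3)])
E
```

```text
ochre [256.2 219. ] [0.6038 0.0129] 86.5 4.2
ochre [382.  233.1] [0.4829 0.3631] 84.0 2.3
blue [205.7 174.4] [ 0.4732 -0.2693] 77.9 4.4
blue [188.2 192.9] [ 0.5941 -0.2495] 76.0 4.0
t 13.1 p [0.4292 0.3169 0.1292] a 84.56 F [-0.4  0.6 -0.2] w 0.337 g 30.0
1 -0.103 0.042 -0 -0.001; 1 -0.103 0.042 -0 -0.001; 1 -0.103 0.042 -0 -0.001; 1 -0.103 0.041 -0.001 -0.001; 1 -0.103 0.041 -0 -0.001; 1 -0.103 0.041 -0.001 -0.001; 1 -0.104 0.041 -0 -0.002; 1 0 0 -0 -0; 1 0 0 -0 -0; 1 0 0 -0 -0
1 0 0 0.041 0; 1 0 0 0.041 0; 1 0 0 0.041 0; 1 0 0 0.041 0; 1 0 0 -0 -0; 0.42 0 0 -0 -0; 0.42 0 0 -0 -0; 0.42 0 0 -0.071 -0; 0.42 0 0 -0.072 -0; 0.42 0 0 -0.071 -0
20 end [0.5201 0.0192 0.15  ] 86.0
```

Rear ochre bar is at (.604,.013), on target.

{"name": "arm_command", "arguments": {"series": "1 -0.103 0.042 0 -0.001; 1 -0.103 0.042 0 -0.001; 1 -0.103 0.042 0 -0.001; 1 -0.103 0.041 -0.001 -0.001; 1 -0.103 0.041 0 -0.001; 1 -0.103 0.041 -0.001 -0.001; 1 -0.104 0.041 0 -0.002; 1 0 0 0 0; 1 0 0 0 0; 1 0 0 0 0"}}

```text
clock: 14.35
position: [0.5201, 0.0209, 0.1306]
ee_rot: [0.731, 0.683, 0.0, -0.0]
ft_force: [-0.5, 0.3, -0.3]
grip_width: 0.341
grasp_force: 30.0
```

{"name": "arm_command", "arguments": {"series": "1 0 0 0.041 0; 1 0 0 0.041 0; 1 0 0 0.041 0; 1 0 0 0.041 0; 1 0 0 0 0; 0.42 0 0 0 0; 0.42 0 0 0 0; 0.42 0 0 -0.071 0; 0.42 0 0 -0.072 0; 0.42 0 0 -0.071 0"}}

```text
clock: 15.6
position: [0.5204, 0.0193, 0.1516]
ee_rot: [0.731, 0.682, 0.0, 0.0]
ft_force: [-0.8, 0.4, 0.5]
grip_width: 0.58
grasp_force: 0.0
```

```bash
python3 - <<'E'
from h import *
plan([(.551,-.290,.12,75.5,0.35,7),(None,None,None,None,0.35,3),(.551,-.290,.025,75.5,0.35,3),(None,None,None,None,0.35,1),(None,None,None,None,1,3),(None,None,.14,None,1,3)])
save('side','side4')
E
```

```text
t 15.6 p [0.5204 0.0193 0.1516] a 85.98 F [-0.8  0.4  0.5] w 0.58 g 0.0
0.35 -0.109 0.019 0.011 0.008; 0.35 -0.109 0.021 0.011 0.008; 0.35 -0.108 0.024 0.011 0.008; 0.35 -0.108 0.027 0.012 0.009; 0.35 -0.107 0.03 0.011 0.008; 0.35 -0.106 0.033 0.012 0.009; 0.35 -0.106 0.035 0.011 0.008; 0.35 0 0 -0 -0; 0.35 0 0 -0 -0; 0.35 0 0 -0 -0
0.35 0 0 0.079 0; 0.35 0 0 0.079 0; 0.35 0 0 0.08 0; 0.35 0 0 -0 -0; 1 0 0 -0 -0; 1 0 0 -0 -0; 1 0 0 -0 -0; 1 0 0 -0.096 -0; 1 0 0 -0.096 -0; 1 0 0 -0.096 -0
20 end [ 0.5509 -0.2901  0.14  ] 75.5
```

{"name": "arm_command", "arguments": {"series": "0.35 -0.109 0.019 0.011 0.008; 0.35 -0.109 0.021 0.011 0.008; 0.35 -0.108 0.024 0.011 0.008; 0.35 -0.108 0.027 0.012 0.009; 0.35 -0.107 0.03 0.011 0.008; 0.35 -0.106 0.033 0.012 0.009; 0.35 -0.106 0.035 0.011 0.008; 0.35 0 0 0 0; 0.35 0 0 0 0; 0.35 0 0 0 0"}}

```text
clock: 16.9
position: [0.5514, -0.2886, 0.1193]
ee_rot: [0.79, 0.613, 0.0, 0.0]
ft_force: [-0.3, 1.0, -0.7]
grip_width: 0.651
grasp_force: 0.0
```

```bash
python3 - <<'E'
from h import *
a,K,E=save('side','side5'); save('scene','scene5')
print(onz('side',K,E,[(311,130)],.058), onz('scene',*load('scene5')[1:],[(157,205)],.058))
P=E@np.array([.56,.02,.04,1]); u=int(K[0,0]*P[0]/-P[2]+K[0,2]); v=int(-K[1,1]*P[1]/-P[2]+K[1,2]);print(u,v)
cv2.imwrite('pics/m5.png',cv2.resize(a[v-75:v+75,u-100:u+100],(800,600),interpolation=cv2.INTER_CUBIC)[:,:,::-1])
for n in('side','scene'):
  for b in blobs(n,n+'5',.049):
    if .3<b[2][0]<.7 and abs(b[2][1])<.5: print(*b)
plan([])
E
```

```text
[[ 0.69840192 -0.28965921  0.058     ]] [[ 0.70289972 -0.28092788  0.058     ]]
298 199
ochre [287.3 191.6] [0.6046 0.0164] 86.4 3.7
ochre [308.9 202.9] [0.5206 0.0205] 85.4 4.0
blue [345.4 155.1] [ 0.5323 -0.2471] 74.6 4.0
blue [379.5 165.4] [ 0.4101 -0.2652] 76.9 3.9
ochre [270.8 204.6] [0.5184 0.0154] 85.8 4.2
ochre [255.9 219.1] [0.6047 0.0124] 86.2 4.2
blue [206.2 174.8] [ 0.4745 -0.2664] 77.6 4.3
blue [188.4 193.1] [ 0.5945 -0.2484] 76.5 4.0
t 17.0 p [ 0.5513 -0.289   0.1194] a 75.64 F [0.7 0.2 0.3] w 0.65 g 0.0
0 end [ 0.5513 -0.289   0.1194] 75.6
```

View pics/m5.png

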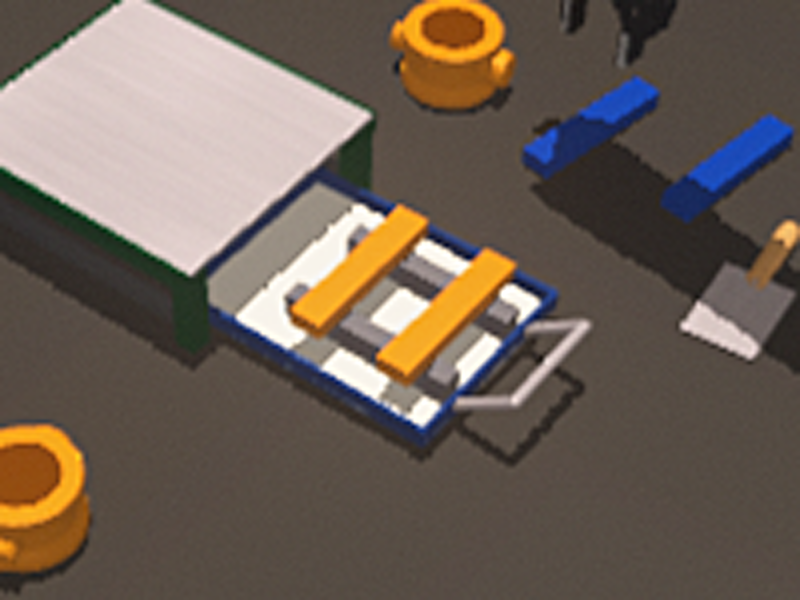

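Both ochre bars lie across the bearers over their marks, crop (360,270) and (445,315). The shadow shows the gripper over the far blue bar (590,130), and pattern2 is well clear.

{"name": "arm_command", "arguments": {"series": "0.35 0 0 0.079 0; 0.35 0 0 0.079 0; 0.35 0 0 0.079 0; 0.35 0 0 0 0; 1 0 0 0 0; 1 0 0 0 0; 1 0 0 0 0; 1 0 0 -0.096 0; 1 0 0 -0.096 0; 1 0 0 -0.096 0"}}

```text
clock: 18.25
position: [0.551, -0.29, 0.1414]
ee_rot: [0.79, 0.613, 0.0, 0.0]
ft_force: [1.3, 0.3, -0.1]
grip_width: 0.34
grasp_force: 30.2
```

```bash
python3 - <<'E'
from h import *
plan([(.559,-.0254,.14,-4,1,8),(None,None,None,None,1,2)])
E
```

```text
t 18.25 p [ 0.551  -0.29    0.1414] a 75.55 F [ 1.3  0.3 -0.1] w 0.34 g 30.2
1 0.081 -0.018 0 0.055; 1 0.076 -0.032 0 0.055; 1 0.07 -0.044 0.001 0.055; 1 0.061 -0.056 0 0.055; 1 0.051 -0.066 0.001 0.055; 1 0.038 -0.073 0 0.056; 1 0.025 -0.079 0.001 0.055; 1 0.012 -0.082 0 0.056; 1 0 -0 -0 -0; 1 0 -0 -0 -0
10 end [ 0.5592 -0.0252  0.1402] -4.0
```

{"name": "arm_command", "arguments": {"series": "1 0.081 -0.018 0 0.055; 1 0.076 -0.032 0 0.055; 1 0.07 -0.044 0.001 0.055; 1 0.061 -0.056 0 0.055; 1 0.051 -0.066 0.001 0.055; 1 0.038 -0.073 0 0.056; 1 0.025 -0.079 0.001 0.055; 1 0.012 -0.082 0 0.056; 1 0 0 0 0; 1 0 0 0 0"}}

```text
clock: 19.5
position: [0.5592, -0.0259, 0.1387]
ee_rot: [0.999, -0.034, 0.0, 0.0]
ft_force: [-0.6, -0.5, -1.9]
grip_width: 0.342
grasp_force: 30.3
```

```bash
python3 - <<'E'
from h import *
plan([(.559,-.0254,.0835,-4,1,4),(None,None,None,None,1,1),(None,None,None,None,.42,2),(None,None,.16,None,.42,3)])
E
```

```text
t 19.5 p [ 0.5592 -0.0259  0.1387] a -3.92 F [-0.6 -0.5 -1.9] w 0.342 g 30.3
1 -0 -0 0.034 0; 1 -0 -0 0.035 0; 1 -0 -0.001 0.034 0; 1 -0.001 -0 0.035 0; 1 0 -0 -0 -0; 0.42 0 -0 -0 -0; 0.42 0 -0 -0 -0; 0.42 0 -0 -0.064 -0; 0.42 0 -0 -0.064 -0; 0.42 0 -0 -0.063 -0
10 end [ 0.5589 -0.0254  0.1599] -3.9
```

{"name": "arm_command", "arguments": {"series": "1 0 0 0.035 0; 1 0 0 0.035 0; 1 0 0 0.035 0; 1 0 0 0.035 0; 1 0 0 0 0; 0.42 0 0 0 0; 0.42 0 0 0 0; 0.42 0 0 -0.064 0; 0.42 0 0 -0.064 0; 0.42 0 0 -0.063 0"}}

```text
clock: 20.75
position: [0.559, -0.0252, 0.1594]
ee_rot: [0.999, -0.035, -0.0, 0.0]
ft_force: [0.4, 0.1, 0.0]
grip_width: 0.579
grasp_force: 0.0
```

```bash
python3 - <<'E'
from h import *
plan([(.4232,-.3095,.12,77,0.35,9),(None,None,None,None,0.35,1),(.4232,-.3095,.025,77,0.35,3),(None,None,None,None,0.35,1),(None,None,None,None,1,3),(None,None,.14,None,1,3)])
E
```

```text
t 20.75 p [ 0.559  -0.0252  0.1594] a -4.01 F [0.4 0.1 0. ] w 0.579 g 0.0
0.35 -0.032 0.081 0.011 -0.05; 0.35 -0.044 0.075 0.011 -0.05; 0.35 -0.056 0.068 0.011 -0.05; 0.35 -0.066 0.058 0.011 -0.05; 0.35 -0.074 0.047 0.011 -0.05; 0.35 -0.08 0.035 0.011 -0.05; 0.35 -0.085 0.022 0.011 -0.05; 0.35 -0.087 0.008 0.011 -0.05; 0.35 -0.087 -0.005 0.01 -0.05; 0.35 0 0 -0 -0
0.35 -0 -0 0.079 -0; 0.35 -0 -0 0.079 -0; 0.35 -0 -0 0.08 -0; 0.35 0 0 -0 -0; 1 0 0 -0 -0; 1 0 0 -0 -0; 1 0 0 -0 -0; 1 0 0 -0.096 -0; 1 0 0 -0.096 -0; 1 0 0 -0.096 -0
20 end [ 0.4234 -0.3094  0.1402] 77.0
```

{"name": "arm_command", "arguments": {"series": "0.35 -0.032 0.081 0.011 -0.05; 0.35 -0.044 0.075 0.011 -0.05; 0.35 -0.056 0.068 0.011 -0.05; 0.35 -0.066 0.058 0.011 -0.05; 0.35 -0.074 0.047 0.011 -0.05; 0.35 -0.08 0.035 0.011 -0.05; 0.35 -0.085 0.022 0.011 -0.05; 0.35 -0.087 0.008 0.011 -0.05; 0.35 -0.087 -0.005 0.01 -0.05; 0.35 0 0 0 0"}}

```text
clock: 22.0
position: [0.4216, -0.312, 0.119]
ee_rot: [0.784, 0.621, -0.001, -0.0]
ft_force: [0.3, 0.5, -0.5]
grip_width: 0.649
grasp_force: 0.0
```

```bash
python3 - <<'E'
from h import *
a,K,E=save('side','side6'); save('scene','scene6')
print('scraper handle',onz('side',K,E,[(391,187),(385,198)],.01))
P=E@np.array([.5,-.1,.04,1]); u=int(K[0,0]*P[0]/-P[2]+K[0,2]); v=int(-K[1,1]*P[1]/-P[2]+K[1,2]);print(u,v)
cv2.imwrite('pics/m6.png',cv2.resize(a[v-75:v+75,u-100:u+100],(800,600),interpolation=cv2.INTER_CUBIC)[:,:,::-1])
for n in('side','scene'):
  for b in blobs(n,n+'6',.067):
    if .3<b[2][0]<.7 and abs(b[2][1])<.5: print(*b)
plan([])
E
```

```text
scraper handle [[ 0.34382611 -0.23047339  0.01      ]
 [ 0.33886955 -0.17176742  0.01      ]]
332 185
ochre [282.8 195.5] [0.5978 0.0537] 84.7 2.8
ochre [304.3 207. ] [0.5155 0.0582] 85.4 2.7
blue [379.3 165.5] [ 0.4042 -0.2448] 76.8 3.8
ochre [276.9 207.3] [0.5433 0.0503] 87.9 2.9
ochre [261.6 221.8] [0.6271 0.0454] 87.7 3.1
blue [205.9 174.6] [ 0.4969 -0.249 ] 77.7 4.3
blue [252.7 202.6] [ 0.5583 -0.0263] 175.4 3.9
t 22.1 p [ 0.4236 -0.3091  0.1194] a 76.88 F [-0.4  0.4 -0.6] w 0.649 g 0.0
0 end [ 0.4236 -0.3091  0.1194] 76.9
```

View pics/m6.png

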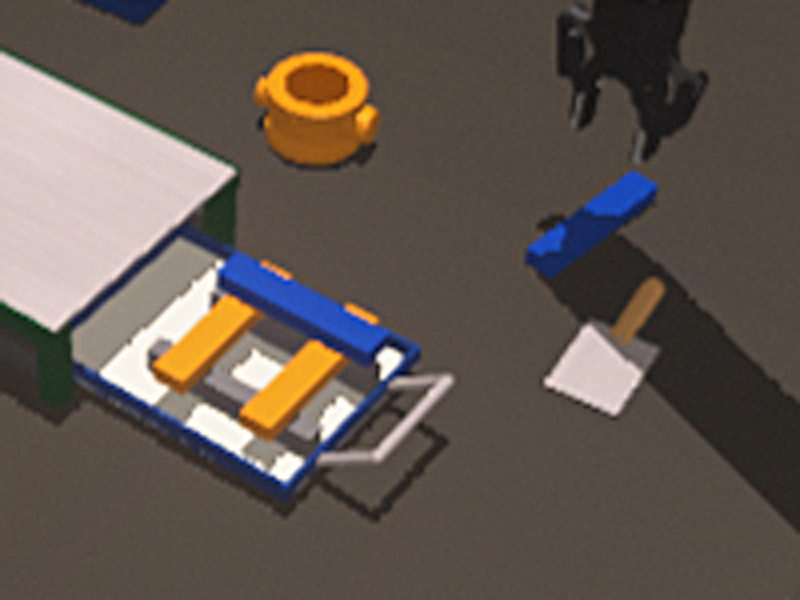

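The first blue bar sits above the right bearer, crop (315,305). The gripper is above the last blue bar (590,225), and the scraper handle is about 35 mm clear of the fingers.

{"name": "arm_command", "arguments": {"series": "0.35 0 0 0.079 0; 0.35 0 0 0.079 0; 0.35 0 0 0.079 0; 0.35 0 0 0 0; 1 0 0 0 0; 1 0 0 0 0; 1 0 0 0 0; 1 0 0 -0.096 0; 1 0 0 -0.096 0; 1 0 0 -0.096 0"}}

```text
clock: 23.35
position: [0.4235, -0.3094, 0.1419]
ee_rot: [0.783, 0.622, 0.0, 0.001]
ft_force: [-0.3, -0.4, -1.6]
grip_width: 0.341
grasp_force: 30.2
```

```bash
python3 - <<'E'
from h import *
plan([(None,None,.16,None,1,1),(.565,.0584,.16,-4,1,9),(None,None,.0842,None,1,5)])
E
```

```text
t 23.35 p [ 0.4235 -0.3094  0.1419] a 76.98 F [-0.3 -0.4 -1.6] w 0.341 g 30.2
1 0 0 -0.045 -0; 1 0.108 0.015 -0 0.05; 1 0.109 -0.002 -0 0.05; 1 0.108 -0.019 -0 0.05; 1 0.104 -0.036 -0 0.05; 1 0.097 -0.051 -0 0.05; 1 0.087 -0.066 -0 0.05; 1 0.076 -0.079 -0 0.05; 1 0.063 -0.089 -0 0.05; 1 0.048 -0.099 -0 0.05
1 0 -0 0.038 -0; 1 0 -0 0.038 -0; 1 0 -0 0.038 -0; 1 0 -0 0.038 -0; 1 0 -0 0.037 -0
15 end [0.5648 0.0585 0.0843] -4.0
```

{"name": "arm_command", "arguments": {"series": "1 0 0 -0.045 0; 1 0.108 0.015 0 0.05; 1 0.109 -0.002 0 0.05; 1 0.108 -0.019 0 0.05; 1 0.104 -0.036 0 0.05; 1 0.097 -0.051 0 0.05; 1 0.087 -0.066 0 0.05; 1 0.076 -0.079 0 0.05; 1 0.063 -0.089 0 0.05; 1 0.048 -0.099 0 0.05"}}

```text
clock: 24.6
position: [0.5649, 0.0595, 0.1573]
ee_rot: [0.999, -0.038, -0.0, 0.0]
ft_force: [0.9, -0.3, -0.8]
grip_width: 0.336
grasp_force: 30.2
```

{"name": "arm_command", "arguments": {"series": "1 0 0 0 0; 1 0 0 0 0; 1 0 0 0.03 0; 1 0 0 0.03 0; 1 0 0 0.03 0; 1 0 0 0.03 0; 1 0 0 0 0; 1 0 0 0 0; 1 0 0 0 0; 1 0 0 0 0"}}

```text
clock: 25.85
position: [0.565, 0.0585, 0.1103]
ee_rot: [0.999, -0.035, 0.0, 0.0]
ft_force: [-0.8, 0.3, -0.6]
grip_width: 0.343
grasp_force: 30.2
```

```bash
python3 - <<'E'
from h import *
plan([(.565,.0584,.0842,-4,1,3),(None,None,None,None,1,1),(None,None,None,None,.42,2),(None,None,.16,None,.42,4)])
E
```

```text
t 25.85 p [0.565  0.0585 0.1103] a -4.01 F [-0.8  0.3 -0.6] w 0.343 g 30.2
1 0 0 0.022 -0; 1 0 0 0.022 -0; 1 0 0 0.021 -0; 1 0 -0 -0 -0; 0.42 0 -0 -0 -0; 0.42 0 -0 -0 -0; 0.42 0 -0 -0.047 -0; 0.42 0 -0 -0.047 -0; 0.42 0 -0 -0.048 -0; 0.42 0 -0 -0.047 -0
10 end [0.565  0.0585 0.1599] -4.0
```

{"name": "arm_command", "arguments": {"series": "1 0 0 0.022 0; 1 0 0 0.022 0; 1 0 0 0.021 0; 1 0 0 0 0; 0.42 0 0 0 0; 0.42 0 0 0 0; 0.42 0 0 -0.047 0; 0.42 0 0 -0.047 0; 0.42 0 0 -0.048 0; 0.42 0 0 -0.047 0"}}

```text
clock: 27.1
position: [0.565, 0.0586, 0.1614]
ee_rot: [0.999, -0.035, 0.001, 0.0]
ft_force: [1.3, 0.7, -1.0]
grip_width: 0.579
grasp_force: 0.0
```

{"name": "arm_command", "arguments": {"series": "0.42 0 0 -0.1 0; 0.42 0 0 -0.1 0; 0.42 -0.04 -0.12 0 0; 0.42 -0.04 -0.12 0 0; 0.42 -0.04 -0.12 0 0; 0.42 -0.04 -0.12 0 0; 0.42 -0.04 -0.12 0 0; 0.42 0 0 0 0; 0.42 0 0 0 0; 0.42 0 0 0 0"}}

```text
clock: 28.35
position: [0.5025, 0.3021, 0.2398]
ee_rot: [0.999, -0.036, 0.0, 0.0]
ft_force: [1.3, -0.5, -0.5]
grip_width: 0.578
grasp_force: 0.0
```

```bash
python3 - <<'E'
from h import *
a,K,E=save('side','side7'); save('scene','scene7')
P=E@np.array([.56,.02,.04,1]); u=int(K[0,0]*P[0]/-P[2]+K[0,2]); v=int(-K[1,1]*P[1]/-P[2]+K[1,2])
cv2.imwrite('pics/m7.png',cv2.resize(a[v-60:v+60,u-80:u+80],(800,600),interpolation=cv2.INTER_CUBIC)[:,:,::-1])
for n in('side','scene'):
  for b in blobs(n,n+'7',.067):
    if .3<b[2][0]<.7 and abs(b[2][1])<.5: print(*b)
plan([])
E
```

```text
blue [308.1 187. ] [ 0.5509 -0.0232] 176.7 5.3
blue [295.7 204.1] [0.5443 0.0625] 175.1 3.8
blue [252.8 202.5] [ 0.5577 -0.0262] 175.6 4.1
blue [276.2 211.4] [0.5626 0.0584] 176.5 4.4
t 28.45 p [0.5024 0.3023 0.2396] a -4.12 F [-0.   0.6  0.8] w 0.579 g 0.0
0 end [0.5024 0.3023 0.2396] -4.1
```

View pics/m7.png

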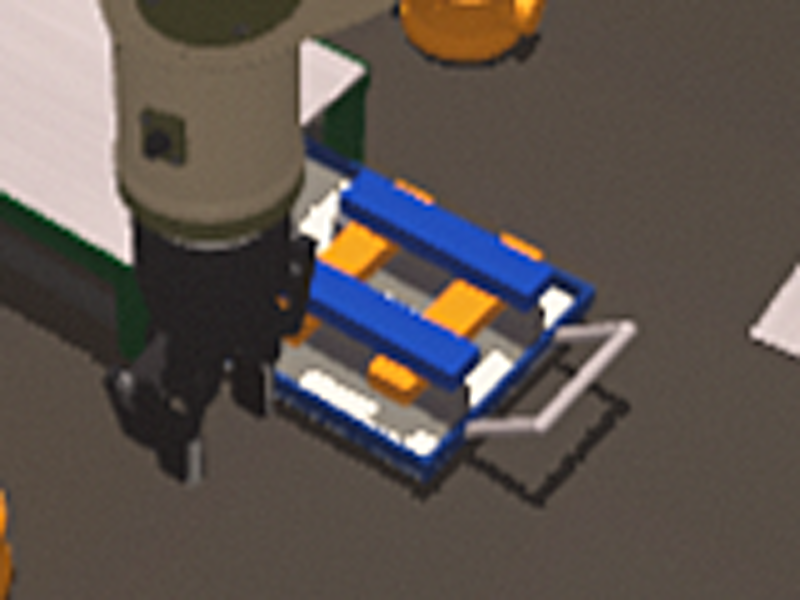

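The crop shows the tower standing with the tray out: blue bars along the bearers at (450,240) and (390,320), over the ochre ones. Unoccluded scene readings put the blue bars within about 3 mm of target, and the robot is clear. Handing in.

```bash
python3 -c "
from h import *
print(manip.hand_in())"
```

```text
the job is handed in; nothing more can be done
None
```

The job is handed in at about 28 s: tray pulled to its stop, both ochre bars across the bearers over the marks, both blue bars on top above the bearers, and I saw no contact with the patterns or scraper; the hand-in call returned no verdict.

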